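# Seat and hold a bracket in the corner of the marking fixture

## Task

Take the tall aluminium bracket by its upright leaf, set its foot flat on the plate of the marking fixture and slide it, toe first, under the overhanging marking arm into the corner until it lies flush against both fences, the end fence and the side fence. Finish while still gripping it and keeping it pressed lightly against both fences at once, as it must be held there for marking: do not let go. Leave the other things on the bench where they are.

Things in the scene. Friction and masses are not known exactly. Their poses are not given: they have to be found in the camera images.
- tall_bracket: bracket to load: plain aluminium, 0.2 to 0.35 kg, standing on the bench. Foot 100 (x) x 60 (y) x 10 mm; upright leaf 40 mm wide (y), 10 mm thick (x), top 80 mm above the underside, flush with the foot's -x end and centred across it (its middle plane at x = -45 mm). Origin: centre of the foot's underside; x points from leaf to toe, z up
- toe (a point): point on the tall bracket: the lower corner of its foot at the toe end, +y side (50, 30, 0 mm from the bracket's origin). It meets the point corner when the bracket is home
- leaf_top (a point): point on the tall bracket: middle of the leaf's top edge (-45, 0, 80 mm from the bracket's origin); the leaf is gripped from above just below it, across its 10 mm thickness or its 40 mm width
- fixture: fixed marking fixture: steel plate 260 (x) x 180 (y) x 15 mm, origin under its centre, z up. End fence (face at x = 75 mm) and side fence (face at y = 55 mm) meet in a corner, where the bracket lies with its axes parallel to the fixture's. Behind the end fence (x 92 to 126 mm, y 3 to 47 mm) a grey column, 85 mm high, 107 mm with its knob, carries the marking arm
- corner (a point): inside corner where the two fence faces meet the plate's top (75, 55, 15 mm in the fixture's frame); axes as the fixture's
- end_fence: end fence: steel bar 15 x 115 x 25 mm on the plate, along the fixture's y (y -45 to 70 mm), stops the toe; origin under its centre; its top 40 mm above the bench
- side_fence: side fence: steel bar 135 x 15 x 25 mm on the plate, along the fixture's x (x -60 to 75 mm), the foot's +y side lies along it; origin under its centre; its top 40 mm above the bench
- marker_nose (a point): middle of the lower edge at the free end of the marking arm, (30, 25, 45 mm) in the fixture's frame, 30 mm above the plate. The arm, 24 mm wide (y), 18 mm thick (z), runs from here along +x to the column: the foot reaches the corner only by sliding under it along +x. Once home the leaf's middle is 50 mm to the -x side of the nose
- short_bracket: short aluminium bracket, only 35 mm tall over all, same foot (100 x 60 x 10 mm, origin under the foot's centre); not the part wanted, stays where it is
- transmitter_a: finished pressure transmitter beside the fixture: steel flange 100 mm diameter, blue head, 157 mm tall; origin under the flange's centre; stays where it is
- transmitter_b: another such transmitter behind the brackets, 157 mm tall; origin under its flange's centre; stays where it is
- cover_ring: blue cover ring lying flat, 68 mm diameter, 22 mm tall; origin at the centre of its underside; stays where it is
- cover_ring2: a second such cover ring; stays where it is
- parts_cup: white plastic cup, 72 mm diameter, 70 mm tall; origin under its centre; stays where it is
- screwdriver: screwdriver lying on the bench, about 0.2 m long; stays where it is
Not all that is in view belongs to the job. What is shaped like the tall_bracket but brown is not meant.

How it is judged (in metres and radians):
On the way:
1. the bracket's toe is under the marking arm, foot low over the plate (x of toe in the frame of corner above -0.038 m and z of toe in the frame of corner below 0.015 m and y of toe in the frame of corner between -0.03 and 0.03 m), for 0.1 s.
At the end, for the whole second after the job is handed in: Tall bracket in the corner: toe corner within 3 mm of the fence corner on each axis, straight and upright within 0.04 rad, more than 1 N on the end fence and on the side fence, gripped by the fingers with more than 3 N, at rest; held so at the end (x of toe in the frame of corner between -0.003 and 0.003 m and y of toe in the frame of corner between -0.003 and 0.003 m and z of toe in the frame of corner between -0.003 and 0.003 m and angle between the x axis of tall_bracket and the x axis of fixture, either way round below 0.04 rad and angle between tall_bracket's own z axis and vertical below 0.04 rad and contact force between tall_bracket and end_fence above 1 N and contact force between tall_bracket and side_fence above 1 N and contact force between the fingers and tall_bracket above 3 N and linear speed of tall_bracket below 0.01 m/s); the arm keeps its last pose, push and grip.
It fails at once if another loose thing on the bench is moved more than 30 mm (distance of any of short_bracket, transmitter_a, transmitter_b, cover_ring, cover_ring2, parts_cup, screwdriver from where it was at the start of the episode above 0.03 m).
It also fails if it takes over 67 s, if anything falls off the work surface, if the arm or the gripper's body presses on something with over 40 N, if the wrist force passes 120 N, or if a joint passes its speed limit or range.

## Robot

A 6-joint arm with a two-finger parallel gripper is mounted at the origin on the work surface. World frame = base frame: x ahead of the robot, y to its left, z up, the work surface at z = 0. Lengths are in mm, angles in rad, forces in N, time in s.
With the tool pointing down it reaches from about 275 to 750 mm from the base axis. Payload 10.2 kg.
Tool frame: the origin (TCP) lies midway between the tips of the shut fingers; the grasp point (between the pads) lies 19 mm behind it; z points along the fingers, y is the line along which they close (so a half turn about z gives the same grasp; the last joint's range is limited). The gripper opens to 85 mm and grips with 20 to 120 N. Pads are 22 mm wide; open, the fingers measure 114 mm over their backs; the gripper's body (76 mm by 85 mm) begins 54 mm behind the grasp point. The pads swing forward as they close: fully open they stand 13 mm farther back than shut.
Start: joints at [0.885, 0.313, 1.498, -0, 1.331, -0.223], TCP at [234.402, 469.773, 231.294] pointing down, gripper open.
Joint ranges: [-2.94, 2.94], [-0.97, 2.17], [0.19, 2.56], [-1.23, 4.37], [0.02, 3.11], [-2.88, 2.88]. Speed limits (rad/s): [2.39, 2.39, 3.01, 3.14, 3.14, 3.14].

## Interface

Orientations are given as a rotation vector (axis times angle).
In Python, from workcell import state, camera, get_calibration, finish_job gives the robot as it stands.
- The arm moves only by the tool play_rows, never from a script. Its argument "increments" is a list of rows, each an object with "rot": the turn, a rotation vector about the tool's x, y, z in rad, a list of three; "slide": the shift along the tool's x, y, z in m, a list of three; "jaw": the opening, from 0 (shut) to 1 (fully open). A call has exactly 8 rows; each row shifts and turns the commanded pose from where the row before left it, along the tool's axes as they then stand; what a row does not reach is not made up. A row lasts 1/12 s, in which the tool goes at most 41.7 mm and 7.16 degrees, less where a joint would pass 70% of its speed; a pose out of reach is approached as far as the arm can. A call is refused whole if a number of a shift passes 0.0417 or a number of a turn 0.125, either way. A call with a gripper value outside its range is refused whole. The fingers move at their own pace and stop on an object; "newtons" is the grip in N (left out, the last holds). Time passes only in rows, so rows that do not move let the fingers close, or fill a call up. It gives the time, the measured TCP pose, the force, the opening and the grip force at its end, in the units of the state.
- state(): the state, without advancing time (a new reading comes with each control period).
- camera(name): name is "scene" or "side" or "wrist"; returns (picture, depth): 420x560x3 uint8, red, green, blue; 420x560 float32, mm along the optical axis (not along the pixel's ray), 0 where there is no reading.
- get_calibration(name): a dict with "K" (3x3 intrinsics, pixels), "camera_from_world" (4x4, takes a point from world to camera coordinates). Camera axes: x right, y down, z forward; pixel columns grow to the right and rows downward; lengths in mm; the calibration is good to about 2 mm. The wrist camera is an equidistant fisheye: a pixel r from the principal point sees the ray r / f radians off the axis. A picture is of the moment at which its call begins: read the wrist's pose just before it. get_calibration takes no time and is no camera call; for the wrist camera it gives the pose at the moment of the call.
- finish_job(): hands the job in; it is judged then, once.
The state is a dict: "time": time; "joints": joint angles; "qd": joint speeds; "joint_torque": joint torques, N m; "eef_pos": TCP position; "tcp_rot": TCP orientation; "contact_force": force on the tool from outside, world axes, zero at the start; "torque": the same for the moment, N m; "grip_width": finger opening in mm; "finger_force": force on a finger pad.
Only numpy, scipy, OpenCV 4.12 (cv2) and the standard library are available. Lean on these libraries where they do the work, as an engineer would, in place of code of your own. Each camera call takes 0.05 s, during which the arm holds its last target. There are 200 camera calls.

## Working session

There is one attempt and no reset: what is moved stays moved. The work goes in short steps, Python scripts to look and compute and a tool call to move; the robot and the scene stay as the last step left them, time stands still between calls to the robot, and variables do not carry over. Pictures are saved under pics/ and viewed, at most 10 in all, crops included, and the job is handed in when it is done.

Besides the shell and the picture viewer there is one more tool, called after "Emit:" as name(argument=value, ...) on one line, values as JSON. play_rows: Moves the arm, as the interface text tells. Its arguments: {"type":"object","properties":{"increments":{"type":"array"},"newtons":{"type":"number"}},"required":["increments"]}

```bash
mkdir -p pics; cat > h.py <<'E'
import numpy as np, cv2
from workcell import state, camera, get_calibration, finish_job
def pts(name,depth):
    c=get_calibration(name);K=np.array(c["K"]);T=np.linalg.inv(np.array(c["camera_from_world"]))
    v,u=np.mgrid[:depth.shape[0],:depth.shape[1]]
    P=np.stack([(u-K[0,2])/K[0,0]*depth,(v-K[1,2])/K[1,1]*depth,depth],-1)
    W=P@T[:3,:3].T+T[:3,3]; W[depth<=0]=np.nan
    return W
def ray(name,u,v,z):
    c=get_calibration(name);K=np.array(c["K"]);T=np.linalg.inv(np.array(c["camera_from_world"]))
    d=T[:3,:3]@np.array([(u-K[0,2])/K[0,0],(v-K[1,2])/K[1,1],1]);o=T[:3,3]
    return o+d*(z-o[2])/d[2]
E
python3 - <<'E'
from h import *
for n in ("scene","side"):
    p,d=camera(n); np.savez(n+".npz",p=p,d=d); cv2.imwrite(f"pics/{n}0.png",p[:,:,::-1])
    c=get_calibration(n); print(n,np.linalg.inv(c["camera_from_world"])[:3,3].round(), c["K"])
print(state())
E
```

```text
scene [1445.  214.  746.] [[388.15102343   0.         281.25396657]
 [  0.         388.15102343 210.22099383]
 [  0.           0.           1.        ]]
side [   99. -1106.  1040.] [[450.47903644   0.         282.0792546 ]
 [  0.         450.47903644 217.7997237 ]
 [  0.           0.           1.        ]]
{'time': 0.1, 'joints': array([ 8.84572100e-01,  3.13405710e-01,  1.49836542e+00, -2.49572846e-07,
        1.33101140e+00, -2.23355148e-01]), 'qd': array([ 8.98564521e-04, -1.09834581e-03, -1.76449377e-03, -1.45968647e-05,
        9.08237622e-05, -4.07680185e-05]), 'joint_torque': array([ 2.97188781e-03, -4.12900794e+01, -2.60138834e+01, -1.22348229e-04,
        3.09147115e-03, -6.08894720e-05]), 'eef_pos': array([234.25932909, 469.57634575, 230.78471632]), 'tcp_rot': array([-7.20479800e-01, -3.05732366e+00,  1.67895323e-03]), 'contact_force': array([0.78765104, 0.07377506, 0.48167903]), 'torque': array([0.02209413, 0.01262532, 0.01770602]), 'finger_force': 0.0, 'grip_width': 85.45707967573522}
```

View pics/scene0.png

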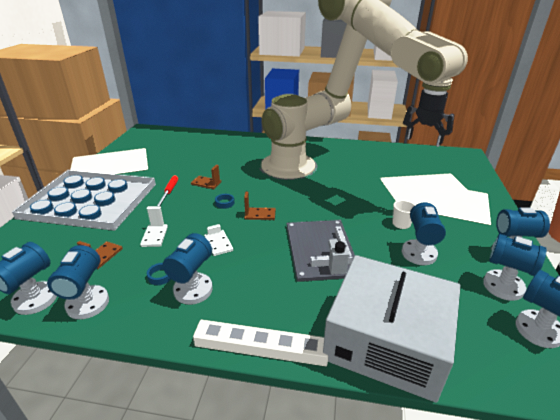

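View pics/side0.png

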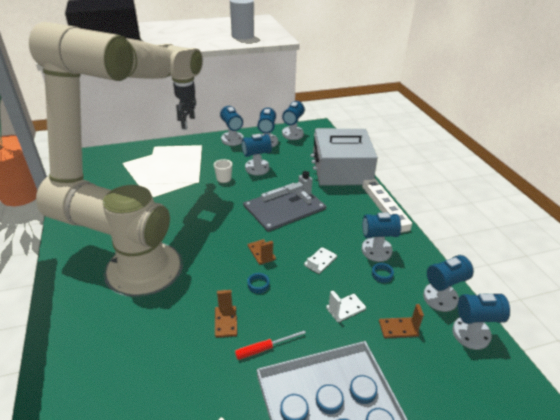

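Aluminium candidates are at scene (155,225) / side (345,303), which has a tall leaf, and at scene (218,240) / side (320,260), which has a low leaf. The brown look-alikes are at scene (207,178), (258,208) and (103,252). The one at scene (155,225) fits because it is plain aluminium with a tall leaf. I'll confirm this in a crop and measure.

```bash
python3 - <<'E'
from h import *
S=np.load("scene.npz");D=np.load("side.npz")
a=cv2.resize(S["p"][190:290,120:370],None,fx=3.2,fy=3,interpolation=cv2.INTER_CUBIC)
b=cv2.resize(D["p"][165:335,230:400],None,fx=3.2,fy=3.2,interpolation=cv2.INTER_CUBIC)[:544]
cv2.imwrite("pics/c1.png",a[:,:,::-1]); cv2.imwrite("pics/c2.png",b[:,:,::-1])
for n,Z,(u0,v0,u1,v1) in (("scene",S,(138,200,172,248)),("side",D,(322,285,368,325))):
    W=pts(n,Z["d"]); hsv=cv2.cvtColor(Z["p"],cv2.COLOR_RGB2HSV)
    m=np.zeros(hsv.shape[:2],bool); m[v0:v1,u0:u1]=True
    m&=(hsv[...,1]<70)&(hsv[...,2]>90)
    Q=W[m]; Q=Q[~np.isnan(Q[:,0])]
    for lo,hi in ((4,16),(25,95)):
        q=Q[(Q[:,2]>lo)&(Q[:,2]<hi)]
        r=cv2.minAreaRect(q[:,:2].astype(np.float32)); print(n,lo,len(q),q.mean(0).round(1),q[:,2].min().round(),q[:,2].max().round(),r)
    # fixture
E
```

```text
scene 4 426 [ 553.5 -338.1    8.6] 4.0 16.0 ((484.18603515625, -375.79132080078125), (285.5507507324219, 83.41123962402344), 28.92160987854004)
scene 25 210 [ 518.1 -343.6   54.8] 25.0 80.0 ((516.81640625, -343.5533447265625), (13.451570510864258, 42.80036926269531), 8.037003517150879)
side 4 464 [ 563.6 -342.3   11.5] 4.0 16.0 ((554.4540405273438, -322.59124755859375), (103.82573699951172, 95.20099639892578), 13.237753868103027)
side 25 192 [ 512.5 -351.    58.8] 26.0 87.0 ((514.2127685546875, -347.68243408203125), (12.860342979431152, 44.1424446105957), 12.650989532470703)
```

View pics/c1.png

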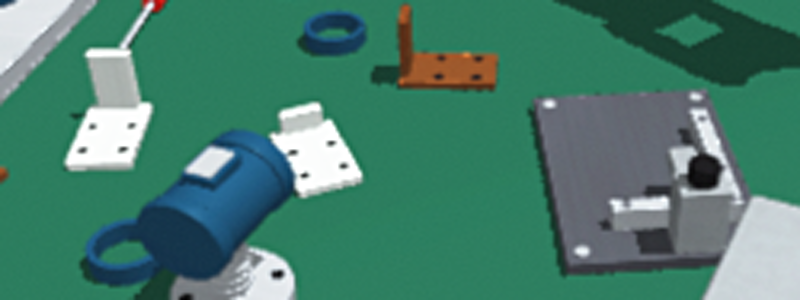

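View pics/c2.png

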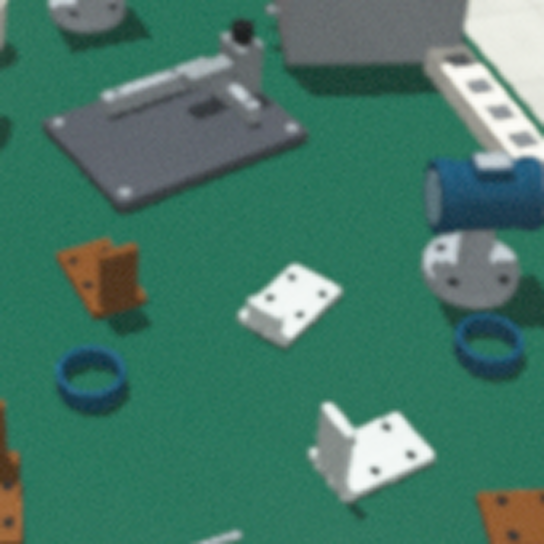

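Crops: the tall aluminium bracket, at crop 1 (105,110) and crop 2 (370,450), is confirmed with a tall leaf and white foot. The part at crop 1 (320,145) is the short one. The fixture's layout isn't clear yet, so I'll build a height map of it.

```bash
python3 - <<'E'
from h import *
S=np.load("scene.npz");D=np.load("side.npz")
W1=pts("scene",S["d"]);W2=pts("side",D["d"])
for u,v in ((288,222),(341,221),(297,279),(352,270)): print("scene corner",ray("scene",u,v,15).round(), W1[v,u].round())
for u,v in ((245,205),(269,228),(324,206),): print("side corner",ray("side",u,v,15).round(),W2[v,u].round())
x0,y0,sc=400,-110,2.2
out=[]
for W,Z in((W1,S),(W2,D)):
    im=np.zeros((400,800,3),np.uint8); 
    # height colormap top view: col = y, row = x
    q=W.reshape(-1,3);c=Z["p"].reshape(-1,3)
    k=(q[:,0]>450)&(q[:,0]<800)&(q[:,1]>-60)&(q[:,1]<320)&(q[:,2]>9)&(q[:,2]<115)
    q=q[k];col=cv2.applyColorMap((q[:,2:]*2.2).clip(0,255).astype(np.uint8),cv2.COLORMAP_JET)[:,0]
    im=np.zeros((525,390,3),np.uint8)
    for p,cc in zip(q,col): cv2.circle(im,(int((p[1]+60)*1.02),int((p[0]-450)*1.5)),2,tuple(int(t) for t in cc),-1)
    for g in range(450,800,50): cv2.putText(im,str(g),(0,int((g-450)*1.5)+5),0,.35,(255,255,255),1)
    for g in range(-50,320,50): cv2.putText(im,str(g),(int((g+60)*1.02)-8,520),0,.35,(255,255,255),1)
    out.append(im)
cv2.imwrite("pics/hm.png",np.hstack(out))
# tall points
for n,W in(("scene",W1),("side",W2)):
    q=W.reshape(-1,3);k=(q[:,0]>450)&(q[:,0]<800)&(q[:,1]>-60)&(q[:,1]<300);q=q[k]
    for lo,hi in((12,19),(36,43),(58,67),(80,90),(100,112)):
        t=q[(q[:,2]>lo)&(q[:,2]<hi)]; print(n,lo,len(t),np.median(t,0).round() if len(t) else '',)
E
```

```text
scene corner [429.  67.  15.] [407.  64.  -1.]
scene corner [393. 236.  15.] [391. 236.  13.]
scene corner [685. 132.  15.] [678. 131.   9.]
scene corner [623. 276.  15.] [764. 266. 140.]
side corner [386. 215.  15.] [388. 223.   9.]
side corner [436.  62.  15.] [437.  67.  11.]
side corner [671. 130.  15.] [671. 130.  15.]
scene 12 1604 [553. 156.  14.]
scene 36 236 [603. 233.  39.]
scene 58 96 [588. 221.  62.]
scene 80 98 [639. 233.  84.]
scene 100 70 [632. 235. 106.]
side 12 989 [541. 157.  16.]
side 36 158 [611. 235.  40.]
side 58 137 [616. 227.  64.]
side 80 115 [709. 249.  85.]
side 100 97 [726. 254. 107.]
```

View pics/hm.png

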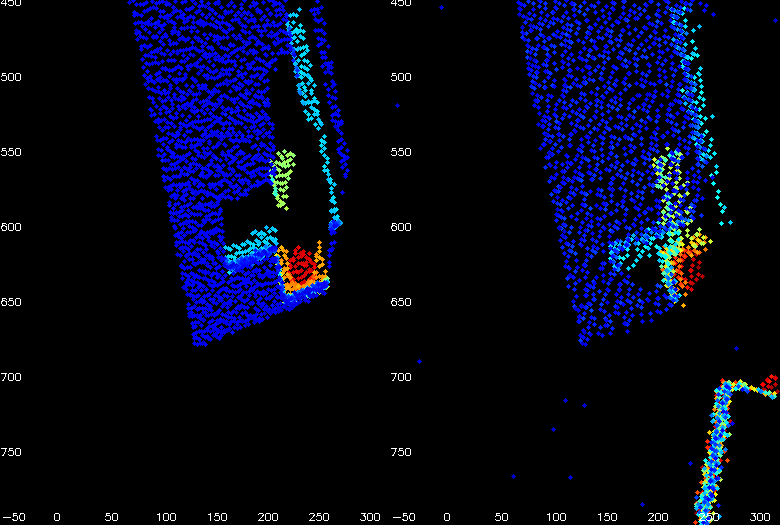

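The height map shows the side fence running from (455,228) to (598,267), the arm at (550–590, 220), the column at (635,238) and the end fence at (612,180). So the fixture's +x is roughly world +x, yawed about 14°. Next I'll fit edges for exact yaw and origin.

```bash
python3 - <<'E'
from h import *
from scipy.spatial import ConvexHull
def line(n,mask,A,B,z,tol=9):
    """boundary points of mask cast on plane z, close to segment A-B -> fitted line"""
    cs,_=cv2.findContours(mask.astype(np.uint8),cv2.RETR_EXTERNAL,cv2.CHAIN_APPROX_NONE)
    c=max(cs,key=cv2.contourArea)[:,0]
    P=np.array([ray(n,u,v,z)[:2] for u,v in c]);A=np.array(A,float);B=np.array(B,float);L=np.linalg.norm(B-A);t=(B-A)/L
    s=(P-A)@t;o=(P-A)@np.array([-t[1],t[0]])
    q=P[(s>.08*L)&(s<.92*L)&(abs(o)<tol)].astype(np.float32)
    vx,vy,x,y=cv2.fitLine(q,cv2.DIST_HUBER,0,.01,.01).ravel()
    if vx*t[0]+vy*t[1]<0: vx,vy=-vx,-vy
    return len(q),round(float(np.degrees(np.arctan2(vy,vx))),2),(round(float(x),1),round(float(y),1))
Z={n:np.load(n+".npz") for n in("scene","side")}
for n in Z:
    p=Z[n]["p"];hsv=cv2.cvtColor(p,cv2.COLOR_RGB2HSV).astype(int);W=pts(n,Z[n]["d"])
    ng=(~((hsv[...,0]>60)&(hsv[...,0]<95)&(hsv[...,1]>90)))
    bx=dict(scene=(280,210,362,290),side=(240,165,330,235))[n]
    m=np.zeros_like(ng);m[bx[1]:bx[3],bx[0]:bx[2]]=1;m&=ng
    z=15 if n=="scene" else 0
    print(n,"plate -y edge",line(n,m,(429,67),(682,131),z)," -x edge",line(n,m,(429,67),(388,225),z))
    bx=dict(scene=(138,200,172,248),side=(322,285,368,325))[n]
    m=np.zeros_like(ng);m[bx[1]:bx[3],bx[0]:bx[2]]=1;m&=ng&(hsv[...,2]>90)&(hsv[...,1]<90)
    cs,_=cv2.findContours(m.astype(np.uint8),cv2.RETR_EXTERNAL,cv2.CHAIN_APPROX_NONE);c=max(cs,key=cv2.contourArea)[:,0]
    ap=cv2.approxPolyDP(c[:,None],2,True)[:,0]
    for u,v in ap: print("  px",u,v,*[tuple(ray(n,u,v,h)[:2].round().astype(int)) for h in(0,10,80)])
    q=W[m];q=q[(q[:,2]>30)&(q[:,2]<84)]
    print("  leaf fit",cv2.fitLine(q[:,:2].astype(np.float32),cv2.DIST_HUBER,0,.01,.01).ravel().round(2),len(q))
    # fence / arm points; transmitter b, a tops
    for nm,(x0,x1,y0,y1,h0,h1) in dict(side_f=(440,620,215,290,36,44),end_f=(590,640,150,215,36,44),a=(480,760,320,480,100,160),b=(560,760,-330,-100,100,160)).items():
        q=W.reshape(-1,3);k=(q[:,0]>x0)&(q[:,0]<x1)&(q[:,1]>y0)&(q[:,1]<y1)&(q[:,2]>h0)&(q[:,2]<h1);q=q[k]
        if len(q)>8: print("  ",nm,len(q),q.mean(0).round(),q.min(0).round(),q.max(0).round(),cv2.fitLine(q[:,:2].astype(np.float32),cv2.DIST_HUBER,0,.01,.01).ravel().round(3))
E
```

```text
scene plate -y edge (47, 15.39, (560.6, 96.4))  -x edge (41, 105.15, (411.7, 143.2))
  px 162 200 (np.int64(355), np.int64(-402)) (np.int64(370), np.int64(-394)) (np.int64(472), np.int64(-336))
  px 156 206 (np.int64(396), np.int64(-406)) (np.int64(410), np.int64(-398)) (np.int64(508), np.int64(-340))
  px 146 208 (np.int64(414), np.int64(-435)) (np.int64(428), np.int64(-426)) (np.int64(525), np.int64(-365))
  px 150 224 (np.int64(500), np.int64(-379)) (np.int64(513), np.int64(-371)) (np.int64(602), np.int64(-315))
  px 141 240 (np.int64(585), np.int64(-368)) (np.int64(596), np.int64(-361)) (np.int64(677), np.int64(-306))
  px 141 246 (np.int64(612), np.int64(-355)) (np.int64(623), np.int64(-347)) (np.int64(701), np.int64(-294))
  px 161 245 (np.int64(597), np.int64(-297)) (np.int64(608), np.int64(-290)) (np.int64(688), np.int64(-242))
  px 167 227 (np.int64(506), np.int64(-317)) (np.int64(519), np.int64(-310)) (np.int64(607), np.int64(-260))
  px 163 223 (np.int64(488), np.int64(-339)) (np.int64(500), np.int64(-332)) (np.int64(590), np.int64(-280))
  px 159 205 (np.int64(388), np.in
[... 1506 characters left out ...]
nt64(554), np.int64(-303)) (np.int64(523), np.int64(-357))
  px 333 290 (np.int64(550), np.int64(-259)) (np.int64(546), np.int64(-267)) (np.int64(515), np.int64(-324))
  leaf fit [ 2.5000e-01 -9.7000e-01  5.1138e+02 -3.4981e+02] 168
   side_f 82 [520. 237.  40.] [455. 215.  36.] [619. 274.  44.] [9.73000e-01 2.29000e-01 5.09169e+02 2.36947e+02]
   end_f 49 [617. 185.  40.] [604. 156.  36.] [639. 214.  44.] [ 8.60000e-02 -9.96000e-01  6.16328e+02  1.84024e+02]
   a 490 [608. 420. 133.] [480. 321. 100.] [760. 479. 160.] [ 9.54000e-01 -2.99000e-01  5.61980e+02  4.32159e+02]
   b 486 [ 726. -148.  134.] [ 697. -174.  100.] [ 760. -100.  160.] [ 7.99000e-01 -6.02000e-01  7.31102e+02 -1.53180e+02]
```

Emit:
play_rows(increments=[{"rot": [0,0,0.11],"slide": [0,0,0],"jaw": 1},{"rot": [0,0,0.11],"slide": [0,0,0],"jaw": 1},{"rot": [0,0,0.11],"slide": [0,0,0],"jaw": 1},{"rot": [0,0,0.11],"slide": [0,0,0],"jaw": 1},{"rot": [0,0,0.11],"slide": [0,0,0],"jaw": 1},{"rot": [0,0,0.11],"slide": [0,0,0],"jaw": 1},{"rot": [0,0,0.11],"slide": [0,0,0],"jaw": 1},{"rot": [0,0,0.106],"slide": [0,0,0],"jaw": 1}])

```text
time: 0.77
eef_pos: [234.3, 469.7, 231.0]
tcp_rot: [-1.956, -2.458, 0.001]
contact_force: [0.1, 0.7, 0.3]
grip_width: 85.6
finger_force: 0.0
```

Emit:
play_rows(increments=[{"rot": [0,0,0],"slide": [-0.04,0.004,0],"jaw": 1},{"rot": [0,0,0],"slide": [-0.04,0.004,0],"jaw": 1},{"rot": [0,0,0],"slide": [-0.04,0.004,0],"jaw": 1},{"rot": [0,0,0],"slide": [-0.04,0.004,0],"jaw": 1},{"rot": [0,0,0],"slide": [-0.04,0.004,0],"jaw": 1},{"rot": [0,0,0],"slide": [-0.04,0.004,0],"jaw": 1},{"rot": [0,0,0],"slide": [-0.04,0.004,0],"jaw": 1},{"rot": [0,0,0],"slide": [-0.04,0.004,0],"jaw": 1}])

```text
time: 1.43
eef_pos: [339.0, 163.9, 231.2]
tcp_rot: [1.949, 2.464, 0.0]
contact_force: [1.0, 1.1, 0.8]
grip_width: 85.2
finger_force: 0.0
```

Emit:
play_rows(increments=[{"rot": [0,0,0],"slide": [-0.04,0.004,0],"jaw": 1},{"rot": [0,0,0],"slide": [-0.04,0.004,0],"jaw": 1},{"rot": [0,0,0],"slide": [-0.04,0.004,0],"jaw": 1},{"rot": [0,0,0],"slide": [-0.04,0.004,0],"jaw": 1},{"rot": [0,0,0],"slide": [-0.04,0.004,0],"jaw": 1},{"rot": [0,0,0],"slide": [-0.04,0.004,0],"jaw": 1},{"rot": [0,0,0],"slide": [-0.04,0.004,0],"jaw": 1},{"rot": [0,0,0],"slide": [-0.04,0.004,0],"jaw": 1}])

```text
time: 2.1
eef_pos: [443.9, -140.5, 231.1]
tcp_rot: [-1.95, -2.463, -0.0]
contact_force: [0.3, 1.2, 0.2]
grip_width: 85.2
finger_force: 0.0
```

Emit:
play_rows(increments=[{"rot": [0,0,0],"slide": [-0.035,0.004,0],"jaw": 1},{"rot": [0,0,0],"slide": [-0.035,0.004,0],"jaw": 1},{"rot": [0,0,0],"slide": [-0.035,0.004,0],"jaw": 1},{"rot": [0,0,0],"slide": [-0.035,0.004,0],"jaw": 1},{"rot": [0,0,0],"slide": [-0.035,0.004,0],"jaw": 1},{"rot": [0,0,0],"slide": [-0.031,0.004,0],"jaw": 1},{"rot": [0,0,0],"slide": [0,0,0],"jaw": 1},{"rot": [0,0,0],"slide": [0,0,0],"jaw": 1}])

```text
time: 2.77
eef_pos: [514.3, -334.2, 230.0]
tcp_rot: [-1.95, -2.461, -0.0]
contact_force: [-1.1, 1.0, -0.2]
grip_width: 85.0
finger_force: 0.0
```

```bash
cat >> h.py <<'E'
def wray(c,u,v):
    K=np.array(c["K"]);T=np.linalg.inv(np.array(c["camera_from_world"]))
    a=np.array([u-K[0,2],v-K[1,2]]);r=np.linalg.norm(a);th=r/K[0,0]
    d=np.array([*(a/max(r,1e-9)*np.sin(th)),np.cos(th)])
    return T[:3,3],T[:3,:3]@d
def wpts(c,d):
    K=np.array(c["K"]);T=np.linalg.inv(np.array(c["camera_from_world"]))
    v,u=np.mgrid[:d.shape[0],:d.shape[1]];x=u-K[0,2];y=v-K[1,2];r=np.hypot(x,y)+1e-9
    k=np.tan(np.minimum(r/K[0,0],1.5))/r
    W=np.stack([x*k*d,y*k*d,d],-1)@T[:3,:3].T+T[:3,3];W[d<=0]=np.nan
    return W
E
python3 - <<'E'
from h import *
s=state();c=get_calibration("wrist");p,d=camera("wrist");np.savez("w1.npz",p=p,d=d,K=c["K"],T=c["camera_from_world"])
cv2.imwrite("pics/w1.png",p[:,:,::-1]);print(s["eef_pos"],s["tcp_rot"],np.linalg.inv(c["camera_from_world"]).round(2),c["K"][0])
W=wpts(c,d);q=W.reshape(-1,3);k=(abs(q[:,0]-517)<60)&(abs(q[:,1]+345)<60)
t=q[k&(q[:,2]>74)&(q[:,2]<88)];print(len(t),t.mean(0),cv2.minAreaRect(t[:,:2].astype(np.float32)))
k=(abs(q[:,0]-550)<90)&(abs(q[:,1]+340)<90)
t=q[k&(q[:,2]>7)&(q[:,2]<14)];print(len(t),t.mean(0),cv2.minAreaRect(t[:,:2].astype(np.float32)))
E
```

```text
[ 514.34381933 -334.17618587  229.97765517] [-1.94998587e+00 -2.46068814e+00 -4.14663497e-04] [[ 9.7000e-01  2.2000e-01  7.0000e-02  4.9669e+02]
 [ 2.3000e-01 -9.2000e-01 -3.0000e-01 -2.5563e+02]
 [-0.0000e+00  3.1000e-01 -9.5000e-01  3.7235e+02]
 [ 0.0000e+00  0.0000e+00  0.0000e+00  1.0000e+00]] [325.1922621    0.         282.85501848]
436 [ 512.93576126 -344.04941562   79.56267341] ((513.3335571289062, -345.08544921875), (9.519454956054688, 39.65138244628906), 12.789264678955078)
4130 [ 563.6085998  -337.66493518    9.58893217] ((574.3331909179688, -372.1330261230469), (99.08164978027344, 153.21620178222656), 20.3776798248291)
```

View pics/w1.png

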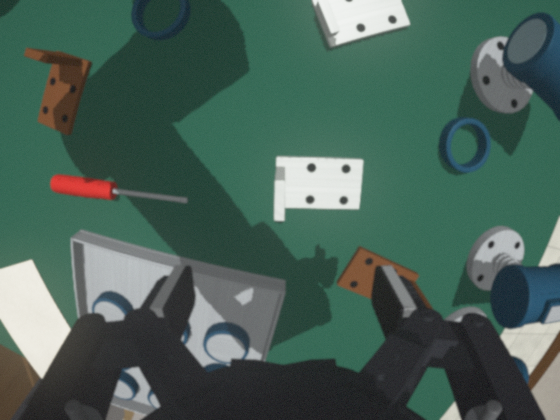

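The wrist view shows the tall bracket at px (320,185), its leaf top at (280,193), centre (513,-345) and z = 80, yawed about 13° as the tool is. The area around it is clear, so I'll descend and grip.

Emit:
play_rows(increments=[{"rot": [0,0,0],"slide": [-0.0098,-0.0036,0.01],"jaw": 1},{"rot": [0,0,0],"slide": [0,0,0.03],"jaw": 1},{"rot": [0,0,0],"slide": [0,0,0.035],"jaw": 1},{"rot": [0,0,0],"slide": [0,0,0.035],"jaw": 1},{"rot": [0,0,0],"slide": [0,0,0.035],"jaw": 1},{"rot": [0,0,0],"slide": [0,0,0.025],"jaw": 1},{"rot": [0,0,0],"slide": [0,0,0.015],"jaw": 1},{"rot": [0,0,0],"slide": [0,0,0],"jaw": 1}])

```text
time: 3.48
eef_pos: [511.6, -341.8, 42.6]
tcp_rot: [-1.944, -2.459, -0.001]
contact_force: [0.2, -1.0, -0.1]
grip_width: 85.5
finger_force: 0.0
```

Emit:
play_rows(increments=[{"rot": [0,0,0],"slide": [0,0,0],"jaw": 0.3},{"rot": [0,0,0],"slide": [0,0,0],"jaw": 0.2},{"rot": [0,0,0],"slide": [0,0,0],"jaw": 0},{"rot": [0,0,0],"slide": [0,0,0],"jaw": 0},{"rot": [0,0,0],"slide": [0,0,0],"jaw": 0},{"rot": [0,0,0],"slide": [0,0,0],"jaw": 0},{"rot": [0,0,0],"slide": [0,0,0],"jaw": 0},{"rot": [0,0,0],"slide": [0,0,0],"jaw": 0}], newtons=80)

```text
time: 4.15
eef_pos: [513.5, -344.0, 47.0]
tcp_rot: [1.949, 2.463, -0.0]
contact_force: [-0.4, -0.8, 5.6]
grip_width: 9.4
finger_force: 78.6
```

Emit:
play_rows(increments=[{"rot": [0,0,0],"slide": [0,0,-0.005],"jaw": 0},{"rot": [0,0,0],"slide": [0,0,-0.015],"jaw": 0},{"rot": [0,0,0],"slide": [0,0,-0.02],"jaw": 0},{"rot": [0,0,0],"slide": [0,0,-0.025],"jaw": 0},{"rot": [0,0,0],"slide": [0,0,-0.025],"jaw": 0},{"rot": [0,0,0],"slide": [0,0,-0.02],"jaw": 0},{"rot": [0,0,0],"slide": [0,0,-0.015],"jaw": 0},{"rot": [0,0,0],"slide": [0,0,-0.005],"jaw": 0}])

```text
time: 4.82
eef_pos: [513.7, -344.0, 178.6]
tcp_rot: [1.948, 2.461, -0.0]
contact_force: [0.4, -0.1, -2.3]
grip_width: 8.9
finger_force: 78.1
```

Emit:
play_rows(increments=[{"rot": [0,0,0],"slide": [0.01,0.001,0],"jaw": 0},{"rot": [0,0,0],"slide": [0.02,0.002,0],"jaw": 0},{"rot": [0,0,0],"slide": [0.03,0.004,0],"jaw": 0},{"rot": [0,0,0],"slide": [0.035,0.004,0],"jaw": 0},{"rot": [0,0,0],"slide": [0.035,0.004,0],"jaw": 0},{"rot": [0,0,0],"slide": [0.035,0.004,0],"jaw": 0},{"rot": [0,0,0],"slide": [0.035,0.004,0],"jaw": 0},{"rot": [0,0,0],"slide": [0.035,0.004,0],"jaw": 0}])

```text
time: 5.48
eef_pos: [484.0, -106.2, 174.7]
tcp_rot: [-1.948, -2.461, 0.001]
contact_force: [-0.2, 0.4, -1.4]
grip_width: 8.9
finger_force: 78.0
```

Emit:
play_rows(increments=[{"rot": [0,0,0],"slide": [0.035,0.004,0],"jaw": 0},{"rot": [0,0,0],"slide": [0.035,0.004,0],"jaw": 0},{"rot": [0,0,0],"slide": [0.035,0.004,0],"jaw": 0},{"rot": [0,0,0],"slide": [0.035,0.004,0],"jaw": 0},{"rot": [0,0,0],"slide": [0.035,0.004,0],"jaw": 0},{"rot": [0,0,0],"slide": [0.035,0.004,0],"jaw": 0},{"rot": [0,0,0],"slide": [0.025,0.004,0],"jaw": 0},{"rot": [0,0,0],"slide": [0.01,0.001,0],"jaw": 0}])

```text
time: 6.15
eef_pos: [455.4, 139.5, 174.9]
tcp_rot: [-1.944, -2.464, 0.002]
contact_force: [-0.3, 0.1, -2.2]
grip_width: 8.9
finger_force: 78.0
```

```bash
python3 - <<'E'
from h import *
s=state();c=get_calibration("wrist");p,d=camera("wrist");np.savez("w2.npz",p=p,d=d,K=c["K"],T=c["camera_from_world"])
cv2.imwrite("pics/w2.png",p[:,:,::-1]);print(s["eef_pos"],s["tcp_rot"],s["finger_force"])
E
```

```text
[455.40632942 139.47605039 174.91534038] [-1.94388038e+00 -2.46445689e+00  2.08470787e-03] 77.9949152469635
```

View pics/w2.png

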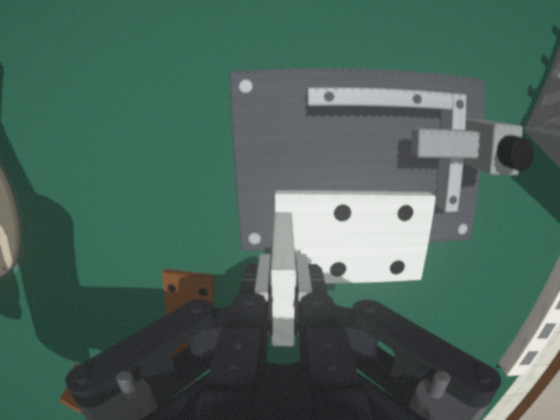

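The wrist view shows the fixture clearly: side fence at (310–465, 97), end fence at (452,190), arm nose at (415,143) and the held foot at (355,235). I'll fit the fence faces and the foot in this view.

```bash
python3 - <<'E'
from h import *
z=np.load("w2.npz");c=dict(K=z["K"],camera_from_world=z["T"]);W=wpts(c,z["d"]);H=W[...,2]
th=np.radians(15.4);t=np.array([np.cos(th),np.sin(th)]);n=np.array([-t[1],t[0]])
def roi(u0,v0,u1,v1,a,b):
    q=W[v0:v1,u0:u1].reshape(-1,3);return q[(q[:,2]>a)&(q[:,2]<b)]
def pca(q):
    r=cv2.minAreaRect(q[:,:2].astype(np.float32));l=cv2.fitLine(q[:,:2].astype(np.float32),cv2.DIST_HUBER,0,.01,.01).ravel()
    return len(q),np.median(q[:,2]).round(1),"yaw",np.degrees(np.arctan2(l[1],l[0])).round(2),"rect",[np.round(x,1) for x in r]
def tn(q,lab):
    a,b=q[:,:2]@t,q[:,:2]@n; print(lab,"t",np.percentile(a,[1,50,99]).round(1),"n",np.percentile(b,[1,50,99]).round(1))
for lab,q in (("side",roi(300,80,440,115,35,45)),("end",roi(430,165,475,220,35,45)),("endB",roi(430,90,475,125,35,45)),("arm",roi(405,120,475,165,57,69)),("plate",roi(225,60,495,255,11,19)),("foot",roi(265,185,445,290,115,160)),("leaf",roi(270,225,300,350,195,225))):
    if len(q)>5: print(lab,*pca(q)); tn(q,lab)
    else: print(lab,len(q))
E
```

```text
side 2234 39.6 yaw 15.43 rect [array([513.9, 243.5]), array([121.6,  15.6]), np.float64(15.4)]
side t [500.2 555.7 619.2] n [ 90.9  98.3 105.7]
end 685 39.3 yaw -74.96 rect [array([615.5, 185.6]), array([17.6, 49.1]), np.float64(14.1)]
end t [634.3 640.8 649.6] n [-8.  15.9 38.6]
endB 824 39.5 yaw -11.67 rect [array([587.9, 257. ]), array([50.5, 28.6]), np.float64(15.0)]
endB t [611.  635.3 652.4] n [ 78.1  95.2 105.7]
arm 1633 62.3 yaw 14.46 rect [array([582.6, 221.6]), array([62.9, 29.4]), np.float64(14.0)]
arm t [589.7 615.8 646.8] n [49.3 61.3 72.9]
plate 27370 14.6 yaw 3.08 rect [array([530.3, 183.5]), array([261. , 180.4]), np.float64(15.4)]
plate t [431.8 523.6 685.4] n [-48.6  57.  124.7]
foot 12212 137.4 yaw -3.82 rect [array([499.8, 148.6]), array([100. ,  60.6]), np.float64(13.5)]
foot t [474.3 524.  569.8] n [-18.7  18.   41.5]
leaf 2551 207.6 yaw -76.4 rect [array([456.8, 138.6]), array([12.3, 40.8]), np.float64(13.1)]
leaf t [471.5 477.4 483.3] n [-6.7 18.4 32.4]
```

Emit:
play_rows(increments=[{"rot": [0,0,-0.033],"slide": [0,0,0],"jaw": 0},{"rot": [0,0,0],"slide": [0.01,0.001,0],"jaw": 0},{"rot": [0,0,0],"slide": [0.011,0.001,0],"jaw": 0},{"rot": [0,0,0],"slide": [0.01,0.001,0.01],"jaw": 0},{"rot": [0,0,0],"slide": [0.01,0,0.02],"jaw": 0},{"rot": [0,0,0],"slide": [0,0,0.025],"jaw": 0},{"rot": [0,0,0],"slide": [0,0,0.02],"jaw": 0},{"rot": [0,0,0],"slide": [0,0,0.01],"jaw": 0}])

```text
time: 6.87
eef_pos: [447.8, 177.1, 88.3]
tcp_rot: [-1.907, -2.493, 0.005]
contact_force: [-0.2, 0.1, -3.5]
grip_width: 9.2
finger_force: 78.1
```

Emit:
play_rows(increments=[{"rot": [0,0,0],"slide": [0,0,0],"jaw": 0},{"rot": [0,0,0],"slide": [0,0,0.006],"jaw": 0},{"rot": [0,0,0],"slide": [0,0,0.006],"jaw": 0},{"rot": [0,0,0],"slide": [0,0,0.004],"jaw": 0},{"rot": [0,0,0],"slide": [0,0,0.002],"jaw": 0},{"rot": [0,0,0],"slide": [0,0,0],"jaw": 0},{"rot": [0,0,0],"slide": [0,0,0],"jaw": 0},{"rot": [0,0,0],"slide": [0,0,0],"jaw": 0}])

```text
time: 7.53
eef_pos: [449.8, 176.7, 73.6]
tcp_rot: [1.908, 2.495, 0.001]
contact_force: [-0.8, -0.3, -2.6]
grip_width: 9.0
finger_force: 78.1
```

```bash
cat >> h.py <<'E'
def st():
    from scipy.spatial.transform import Rotation as R
    s=state();Y=R.from_rotvec(s["tcp_rot"]).as_matrix();th=np.radians(15.4);t=np.array([np.cos(th),np.sin(th)]);n=np.array([-t[1],t[0]])
    p=s["eef_pos"];print("t",round(p[:2]@t,2),"n",round(p[:2]@n,2),"z",p[2].round(2),"yaw",np.degrees(np.arctan2(Y[1,1],Y[0,1])).round(2),"tilt",Y[:2,2].round(4),
    "F t,n,z",(s["contact_force"][:2]@t).round(2),(s["contact_force"][:2]@n).round(2),s["contact_force"][2].round(2),"M",s["torque"].round(2),"grip",s["finger_force"].round(1))
E
python3 -c "
from h import *
st()"
```

```text
Traceback (most recent call last):
  File "h.py", line 28, in st
    "F t,n,z",(s["contact_force"][:2]@t).round(2),(s["contact_force"][:2]@n).round(2),s["contact_force"][2].round(2),"M",s["torque"].round(2),"grip",s["finger_force"].round(1))
                                                                                                                                                     ^^^^^^^^^^^^^^^^^^^^^^^
AttributeError: 'float' object has no attribute 'round'
```

Emit:
play_rows(increments=[{"rot": [0,0,0],"slide": [0,0,0.004],"jaw": 0},{"rot": [0,0,0],"slide": [0,0,0.003],"jaw": 0},{"rot": [0,0,0],"slide": [0,0,0.001],"jaw": 0},{"rot": [0,0,0],"slide": [0,0,0.001],"jaw": 0},{"rot": [0,0,0],"slide": [0,0,0],"jaw": 0},{"rot": [0,0,0],"slide": [0,0,0],"jaw": 0},{"rot": [0,0,0],"slide": [0,0,0],"jaw": 0},{"rot": [0,0,0],"slide": [0,0,0],"jaw": 0}])

```text
time: 8.2
eef_pos: [449.6, 176.7, 64.4]
tcp_rot: [1.908, 2.495, 0.0]
contact_force: [-0.2, 0.3, -3.3]
grip_width: 9.0
finger_force: 78.1
```

```bash
sed -i 's/s\["finger_force"\].round(1)/s["finger_force"]/' h.py; python3 -c "
from h import *
st()
c=get_calibration('wrist');p,d=camera('wrist');W=wpts(c,d)
q=W[170:330,255:450].reshape(-1,3);th=np.radians(15.4);R=np.array([[np.cos(th),np.sin(th)],[-np.sin(th),np.cos(th)]])
hsv=cv2.cvtColor(p,cv2.COLOR_RGB2HSV)[...,2]
for lo in range(12,40,3): print(lo,((q[:,2]>lo)&(q[:,2]<=lo+3)).sum(),end='; ')
cv2.imwrite('pics/w3.png',p[:,:,::-1])
st()"
```

```text
t 480.42 n 50.94 z 64.38 yaw 15.18 tilt [0.0002 0.    ] F t,n,z -0.08 0.33 -3.3 M [-0.04  0.09 -0.02] grip 78.12135815620422
12 7515; 15 2103; 18 198; 21 218; 24 5947; 27 5592; 30 36; 33 30; 36 313; 39 1198; t 480.45 n 50.93 z 64.39 yaw 15.18 tilt [0.0002 0.    ] F t,n,z 0.14 -0.04 -2.38 M [0.03 0.09 0.03] grip 78.1223738193512
```

View pics/w3.png

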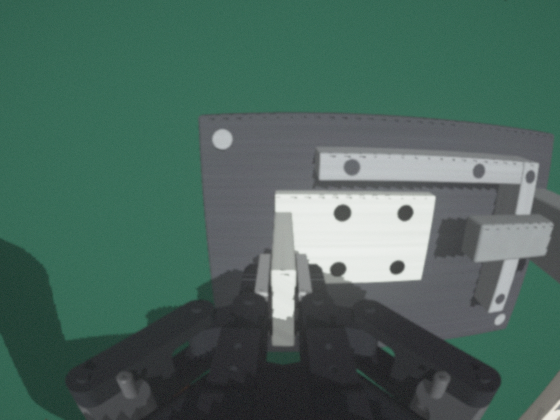

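The view shows the foot at (355,235) about 2 mm above the plate, parallel to the side fence, with the toe at (430,235) short of the nose at (470,235). I'll settle it onto the plate.

Emit:
play_rows(increments=[{"rot": [0,0,0],"slide": [0,0,0.0005],"jaw": 0},{"rot": [0,0,0],"slide": [0,0,0.0005],"jaw": 0},{"rot": [0,0,0],"slide": [0,0,0.0005],"jaw": 0},{"rot": [0,0,0],"slide": [0,0,0],"jaw": 0},{"rot": [0,0,0],"slide": [0,0,0],"jaw": 0},{"rot": [0,0,0],"slide": [0,0,0],"jaw": 0},{"rot": [0,0,0],"slide": [0,0,0],"jaw": 0},{"rot": [0,0,0],"slide": [0,0,0],"jaw": 0}])

```text
time: 8.92
eef_pos: [449.6, 176.7, 62.8]
tcp_rot: [-1.908, -2.495, 0.0]
contact_force: [-0.3, 0.0, -3.9]
grip_width: 9.2
finger_force: 78.1
```

Emit:
play_rows(increments=[{"rot": [0,0,0],"slide": [0,0,0.0005],"jaw": 0},{"rot": [0,0,0],"slide": [0,0,0],"jaw": 0},{"rot": [0,0,0],"slide": [0,0,0],"jaw": 0},{"rot": [0,0,0],"slide": [0,0,0],"jaw": 0},{"rot": [0,0,0],"slide": [0,0,0],"jaw": 0},{"rot": [0,0,0],"slide": [0,0,0],"jaw": 0},{"rot": [0,0,0],"slide": [0,0,0],"jaw": 0},{"rot": [0,0,0],"slide": [0,0,0],"jaw": 0}])

```text
time: 9.58
eef_pos: [449.6, 176.7, 62.3]
tcp_rot: [1.908, 2.495, 0.0]
contact_force: [-0.1, -0.5, -1.5]
grip_width: 8.8
finger_force: 78.1
```

Emit:
play_rows(increments=[{"rot": [0,0,0],"slide": [0,0,0.0005],"jaw": 0},{"rot": [0,0,0],"slide": [0,0,0],"jaw": 0},{"rot": [0,0,0],"slide": [0,0,0],"jaw": 0},{"rot": [0,0,0],"slide": [0,0,0],"jaw": 0},{"rot": [0,0,0],"slide": [0,0,0],"jaw": 0},{"rot": [0,0,0],"slide": [0,0,0],"jaw": 0},{"rot": [0,0,0],"slide": [0,0,0],"jaw": 0},{"rot": [0,0,0],"slide": [0,0,0],"jaw": 0}])

```text
time: 10.25
eef_pos: [449.7, 176.7, 61.9]
tcp_rot: [1.908, 2.495, 0.0]
contact_force: [-1.6, -0.3, 2.1]
grip_width: 8.7
finger_force: 78.7
```

Emit:
play_rows(increments=[{"rot": [0,0,0],"slide": [0,0.003,0],"jaw": 0},{"rot": [0,0,0],"slide": [0,0.005,0],"jaw": 0},{"rot": [0,0,0],"slide": [0,0.007,0],"jaw": 0},{"rot": [0,0,0],"slide": [0,0.007,0],"jaw": 0},{"rot": [0,0,0],"slide": [0,0.007,0],"jaw": 0},{"rot": [0,0,0],"slide": [0,0.007,0],"jaw": 0},{"rot": [0,0,0],"slide": [0,0.006,0],"jaw": 0},{"rot": [0,0,0],"slide": [0,0.003,0],"jaw": 0}])

```text
time: 10.92
eef_pos: [494.0, 188.6, 61.9]
tcp_rot: [1.908, 2.495, 0.0]
contact_force: [-5.8, -2.1, 8.3]
grip_width: 8.9
finger_force: 79.8
```

```bash
python3 -c "
from h import *
st()"
```

```text
t 526.35 n 50.65 z 61.95 yaw 15.18 tilt [ 0.0003 -0.0001] F t,n,z -6.18 -0.48 8.31 M [-0.29  0.84 -0.05] grip 79.7624945640564
```

Emit:
play_rows(increments=[{"rot": [0,0,0],"slide": [0.001,0.001,0],"jaw": 0},{"rot": [0,0,0],"slide": [0.002,0.002,0],"jaw": 0},{"rot": [0,0,0],"slide": [0.002,0.002,0],"jaw": 0},{"rot": [0,0,0],"slide": [0.002,0.002,0],"jaw": 0},{"rot": [0,0,0],"slide": [0,0,0],"jaw": 0},{"rot": [0,0,0],"slide": [0,0,0],"jaw": 0},{"rot": [0,0,0],"slide": [0,0,0],"jaw": 0},{"rot": [0,0,0],"slide": [0,0,0],"jaw": 0}])

```text
time: 11.58
eef_pos: [498.4, 197.3, 61.9]
tcp_rot: [1.908, 2.495, 0.002]
contact_force: [2.0, 1.0, 2.5]
grip_width: 8.7
finger_force: 78.9
```

```bash
python3 -c "
from h import *
st()"
```

```text
t 532.91 n 57.87 z 61.94 yaw 15.18 tilt [0.0014 0.0006] F t,n,z 2.18 0.43 2.46 M [ 0.22 -0.38  0.04] grip 78.8965916633606
```

Emit:
play_rows(increments=[{"rot": [0,0,0],"slide": [0.0005,0.001,0],"jaw": 0},{"rot": [0,0,0],"slide": [0.0005,0.001,0],"jaw": 0},{"rot": [0,0,0],"slide": [0.0005,0.001,0],"jaw": 0},{"rot": [0,0,0],"slide": [0.0005,0.001,0],"jaw": 0},{"rot": [0,0,0],"slide": [0.0005,0.0005,0],"jaw": 0},{"rot": [0,0,0],"slide": [0.0005,0.0005,0],"jaw": 0},{"rot": [0,0,0],"slide": [0,0,0],"jaw": 0},{"rot": [0,0,0],"slide": [0,0,0],"jaw": 0}])

```text
time: 12.25
eef_pos: [501.6, 200.8, 61.9]
tcp_rot: [-1.908, -2.495, 0.002]
contact_force: [-3.4, -3.0, 6.0]
grip_width: 8.9
finger_force: 79.6
```

```bash
python3 -c "
from h import *
st()"
```

```text
t 536.94 n 60.42 z 61.92 yaw 15.18 tilt [-0.0012 -0.0008] F t,n,z -4.07 -1.99 5.97 M [-0.46  0.3  -0.12] grip 79.57411766052246
```

Emit:
play_rows(increments=[{"rot": [0,0,0],"slide": [0,0.0003,0],"jaw": 0},{"rot": [0,0,0],"slide": [0,0.0003,0],"jaw": 0},{"rot": [0,0,0],"slide": [0,0.0003,0],"jaw": 0},{"rot": [0,0,0],"slide": [0,0.0003,0],"jaw": 0},{"rot": [0,0,0],"slide": [0,0,0],"jaw": 0},{"rot": [0,0,0],"slide": [0,0,0],"jaw": 0},{"rot": [0,0,0],"slide": [0,0,0],"jaw": 0},{"rot": [0,0,0],"slide": [0,0,0],"jaw": 0}])

```text
time: 12.92
eef_pos: [502.4, 201.3, 61.9]
tcp_rot: [-1.908, -2.494, 0.003]
contact_force: [-4.6, -3.1, 8.3]
grip_width: 8.8
finger_force: 79.8
```

```bash
python3 -c "
from h import *
st()"
```

```text
t 537.8 n 60.66 z 61.94 yaw 15.18 tilt [-0.002  -0.0006] F t,n,z -5.21 -1.76 8.34 M [-0.32  0.58 -0.08] grip 79.82004761695862
```

Emit:
play_rows(increments=[{"rot": [0,0,0],"slide": [0,0.0003,-0.0002],"jaw": 0},{"rot": [0,0,0],"slide": [0,0.0003,0],"jaw": 0},{"rot": [0,0,0],"slide": [0,0.0003,0],"jaw": 0},{"rot": [0,0,0],"slide": [0,0.0003,0],"jaw": 0},{"rot": [0,0,0],"slide": [0,0.0003,0],"jaw": 0},{"rot": [0,0,0],"slide": [0,0,0],"jaw": 0},{"rot": [0,0,0],"slide": [0,0,0],"jaw": 0},{"rot": [0,0,0],"slide": [0,0,0],"jaw": 0}])

```text
time: 13.58
eef_pos: [503.8, 201.8, 61.9]
tcp_rot: [-1.908, -2.494, 0.003]
contact_force: [-3.5, -2.3, 5.4]
grip_width: 8.6
finger_force: 79.5
```

```bash
python3 -c "
from h import *
st()"
```

```text
t 539.28 n 60.78 z 61.95 yaw 15.19 tilt [-0.0022 -0.0005] F t,n,z -3.95 -1.25 5.44 M [-0.21  0.44  0.02] grip 79.52640652656555
```

Emit:
play_rows(increments=[{"rot": [0,0,0],"slide": [0,0.0003,0],"jaw": 0},{"rot": [0,0,0],"slide": [0,0.0003,0],"jaw": 0},{"rot": [0,0,0],"slide": [0,0.0003,0],"jaw": 0},{"rot": [0,0,0],"slide": [0,0,0],"jaw": 0},{"rot": [0,0,0],"slide": [0,0,0],"jaw": 0},{"rot": [0,0,0],"slide": [0,0,0],"jaw": 0},{"rot": [0,0,0],"slide": [0,0,0],"jaw": 0},{"rot": [0,0,0],"slide": [0,0,0],"jaw": 0}])

```text
time: 14.25
eef_pos: [503.8, 201.8, 62.0]
tcp_rot: [-1.906, -2.494, 0.006]
contact_force: [-8.6, -3.9, 10.1]
grip_width: 8.9
finger_force: 80.2
```

```bash
python3 -c "
from h import *
st()"
```

```text
t 539.31 n 60.78 z 61.95 yaw 15.2 tilt [-0.0043 -0.0011] F t,n,z -9.35 -1.46 10.14 M [-0.45  1.09  0.02] grip 80.15616774559021
```

Emit:
play_rows(increments=[{"rot": [0,0,0],"slide": [0.0003,0,0],"jaw": 0},{"rot": [0,0,0],"slide": [0.0003,0,0],"jaw": 0},{"rot": [0,0,0],"slide": [0.0003,0,0],"jaw": 0},{"rot": [0,0,0],"slide": [0.0003,0,0],"jaw": 0},{"rot": [0,0,0],"slide": [0,0,0],"jaw": 0},{"rot": [0,0,0],"slide": [0,0,0],"jaw": 0},{"rot": [0,0,0],"slide": [0,0,0],"jaw": 0},{"rot": [0,0,0],"slide": [0,0,0],"jaw": 0}])

```text
time: 14.92
eef_pos: [503.7, 202.2, 62.0]
tcp_rot: [-1.907, -2.494, 0.007]
contact_force: [-9.2, -8.7, 10.8]
grip_width: 9.0
finger_force: 80.2
```

```bash
python3 -c "
from h import *
st()"
```

```text
t 539.28 n 61.23 z 61.99 yaw 15.17 tilt [-0.0043 -0.0024] F t,n,z -11.17 -5.97 10.82 M [-1.24  1.07 -0.16] grip 80.22495746612549
```

Emit:
play_rows(increments=[{"rot": [0,0,0],"slide": [0.0003,0,0],"jaw": 0},{"rot": [0,0,0],"slide": [0.0003,0,0],"jaw": 0},{"rot": [0,0,0],"slide": [0.0003,0,0],"jaw": 0},{"rot": [0,0,0],"slide": [0,0,0],"jaw": 0},{"rot": [0,0,0],"slide": [0,0,0],"jaw": 0},{"rot": [0,0,0],"slide": [0,0,0],"jaw": 0},{"rot": [0,0,0],"slide": [0,0,0],"jaw": 0},{"rot": [0,0,0],"slide": [0,0,0],"jaw": 0}])

```text
time: 15.58
eef_pos: [503.4, 202.7, 62.0]
tcp_rot: [-1.908, -2.494, 0.008]
contact_force: [-9.1, -10.2, 11.7]
grip_width: 9.0
finger_force: 80.5
```

```bash
python3 -c "
from h import *
st()"
```

```text
t 539.2 n 61.74 z 62.05 yaw 15.16 tilt [-0.0044 -0.003 ] F t,n,z -11.5 -7.43 11.73 M [-1.77  1.1  -0.43] grip 80.46079516410828
```

Emit:
play_rows(increments=[{"rot": [0,0,0],"slide": [0.0003,0,0],"jaw": 0},{"rot": [0,0,0],"slide": [0.0003,0,0],"jaw": 0},{"rot": [0,0,0],"slide": [0.0003,0,0],"jaw": 0},{"rot": [0,0,0],"slide": [0,0,0],"jaw": 0},{"rot": [0,0,0],"slide": [0,0,0],"jaw": 0},{"rot": [0,0,0],"slide": [0,0,0],"jaw": 0},{"rot": [0,0,0],"slide": [0,0,0],"jaw": 0},{"rot": [0,0,0],"slide": [0,0,0],"jaw": 0}])

```text
time: 16.25
eef_pos: [503.3, 203.2, 62.1]
tcp_rot: [-1.909, -2.494, 0.009]
contact_force: [-9.6, -13.4, 13.0]
grip_width: 9.3
finger_force: 80.9
```

```bash
python3 - <<'E'
from h import *
st()
c=get_calibration('wrist');p,d=camera('wrist');np.savez("w4.npz",p=p,d=d,K=c["K"],T=c["camera_from_world"]);W=wpts(c,d)
cv2.imwrite('pics/w4.png',p[:,:,::-1])
th=np.radians(15.4);t=np.array([np.cos(th),np.sin(th)]);n=np.array([-t[1],t[0]])
q=W.reshape(-1,3);q=q[~np.isnan(q[:,0])];T=q[:,:2]@t;N=q[:,:2]@n
k=(T>548)&(T<585)&(N>35)&(N<89)&(q[:,2]<33);A=np.c_[T,N,np.ones(len(T))][k];print("foot top plane",np.linalg.lstsq(A,q[k,2],rcond=None)[0],np.median(q[k,2]))
k=(T>560)&(T<620)&(N>85)&(N<112)&(q[:,2]>36)&(q[:,2]<44);print("side fence n",np.percentile(N[k],[1,99]))
E
```

```text
t 539.17 n 62.23 z 62.1 yaw 15.14 tilt [-0.0044 -0.0036] F t,n,z -12.84 -10.4 13.01 M [-2.21  1.07 -0.52] grip 80.88498115539551
foot top plane [ 2.12450217e-05 -4.39330397e-03  2.50301763e+01] 24.76902506939291
side fence n [ 91.19100436 106.03420821]
```

View pics/w4.png

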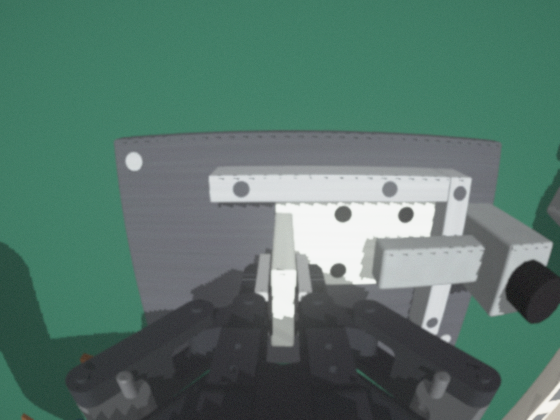

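The view shows the foot flat (plane slope 0.004) at (330,240), under the arm at (430,260) and lying along both fences. To be sure the side force is from the fence and not plate friction, I'll ease the downward load and read the forces again.

Emit:
play_rows(increments=[{"rot": [0,0,0],"slide": [0,0,-0.0003],"jaw": 0},{"rot": [0,0,0],"slide": [0,0,-0.0003],"jaw": 0},{"rot": [0,0,0],"slide": [0,0,-0.0002],"jaw": 0},{"rot": [0,0,0],"slide": [0,0,0],"jaw": 0},{"rot": [0,0,0],"slide": [0,0,0],"jaw": 0},{"rot": [0,0,0],"slide": [0,0,0],"jaw": 0},{"rot": [0,0,0],"slide": [0,0,0],"jaw": 0},{"rot": [0,0,0],"slide": [0,0,0],"jaw": 0}])

```text
time: 16.97
eef_pos: [503.3, 203.5, 62.3]
tcp_rot: [-1.908, -2.493, 0.008]
contact_force: [-6.1, -10.5, 6.2]
grip_width: 9.1
finger_force: 79.7
```

```bash
python3 -c "
from h import *
st()"
```

```text
t 539.26 n 62.55 z 62.31 yaw 15.14 tilt [-0.0044 -0.0031] F t,n,z -8.65 -8.51 6.19 M [-1.83  0.74 -0.49] grip 79.73370552062988
```

Emit:
play_rows(increments=[{"rot": [0,0,0],"slide": [0.0003,0,0],"jaw": 0},{"rot": [0,0,0],"slide": [0.0003,0,0],"jaw": 0},{"rot": [0,0,0],"slide": [0,0,0],"jaw": 0},{"rot": [0,0,0],"slide": [0,0,0],"jaw": 0},{"rot": [0,0,0],"slide": [0,0,0],"jaw": 0},{"rot": [0,0,0],"slide": [0,0,0],"jaw": 0},{"rot": [0,0,0],"slide": [0,0,0],"jaw": 0},{"rot": [0,0,0],"slide": [0,0,0],"jaw": 0}])

```text
time: 17.63
eef_pos: [503.3, 203.7, 62.4]
tcp_rot: [-1.909, -2.494, 0.009]
contact_force: [-6.1, -13.1, 6.9]
grip_width: 9.0
finger_force: 79.8
```

```bash
python3 - <<'E'
from h import *
st()
# roll/yaw of the leaf top and the foot from the wrist camera
c=get_calibration('wrist');p,d=camera('wrist');W=wpts(c,d);th=np.radians(15.4);t=np.array([np.cos(th),np.sin(th)]);n=np.array([-t[1],t[0]])
q=W.reshape(-1,3);q=q[~np.isnan(q[:,0])];T=q[:,:2]@t;N=q[:,:2]@n
k=(T>548)&(T<585)&(N>35)&(N<85)&(abs(q[:,2]-25)<5);A=np.c_[T,N,np.ones(len(T))][k];print("foot plane",np.linalg.lstsq(A,q[k,2],rcond=None)[0].round(4),np.median(q[k,2]))
k=(T>535)&(T<646)&(N>25)&(N<105)&(q[:,2]>20)&(q[:,2]<31)
print("foot t",np.percentile(T[k],[1,99]).round(1),"n",np.percentile(N[k],[1,99]).round(1))
E
```

```text
t 539.28 n 62.74 z 62.37 yaw 15.15 tilt [-0.0043 -0.0038] F t,n,z -9.39 -11.0 6.86 M [-2.26  0.66 -0.49] grip 79.77742552757263
foot plane [-3.40000e-03 -6.30000e-03  2.72495e+01] 24.90900664477941
foot t [538.5 635. ] n [31.8 85.9]
```

Emit:
play_rows(increments=[{"rot": [0,0,0],"slide": [0.0003,0,0],"jaw": 0},{"rot": [0,0,0],"slide": [0.0003,0,0],"jaw": 0},{"rot": [0,0,0],"slide": [0,0,0],"jaw": 0},{"rot": [0,0,0],"slide": [0,0,0],"jaw": 0},{"rot": [0,0,0],"slide": [0,0,0],"jaw": 0},{"rot": [0,0,0],"slide": [0,0,0],"jaw": 0},{"rot": [0,0,0],"slide": [0,0,0],"jaw": 0},{"rot": [0,0,0],"slide": [0,0,0],"jaw": 0}])

```text
time: 18.35
eef_pos: [503.2, 203.9, 62.5]
tcp_rot: [-1.909, -2.495, 0.01]
contact_force: [-5.5, -15.2, 7.7]
grip_width: 9.0
finger_force: 79.8
```

```bash
python3 - <<'E'
from h import *
st()
c=get_calibration('wrist');p,d=camera('wrist');W=wpts(c,d);th=np.radians(15.4);t=np.array([np.cos(th),np.sin(th)]);n=np.array([-t[1],t[0]])
q=W.reshape(-1,3);q=q[~np.isnan(q[:,0])];T=q[:,:2]@t;N=q[:,:2]@n
k=(T>548)&(T<585)&(N>35)&(N<85)&(abs(q[:,2]-25)<5);A=np.c_[T,N,np.ones(len(T))][k];print("foot plane",np.linalg.lstsq(A,q[k,2],rcond=None)[0].round(4))
k=(T>430)&(T<530)&(N>-30)&(N<100)&(abs(q[:,2]-15)<4);A=np.c_[T,N,np.ones(len(T))][k];print("plate plane",k.sum(),np.linalg.lstsq(A,q[k,2],rcond=None)[0].round(4))
k=(T>552)&(T<600)&(N>22)&(N<40)&(q[:,2]>21)&(q[:,2]<30)
m=[(a,N[k&(abs(T-a)<3)].min().round(1)) for a in (560,575,590)];print("foot -y edge",m)
E
```

```text
t 539.31 n 62.94 z 62.45 yaw 15.16 tilt [-0.0041 -0.0045] F t,n,z -9.31 -13.17 7.71 M [-2.79  0.58 -0.47] grip 79.82200026512146
foot plane [-3.60000e-03 -8.50000e-03  2.75827e+01]
plate plane 15288 [-5.00000e-04  5.00000e-04  1.48468e+01]Traceback (most recent call last):
  File "<stdin>", line 8, in <module>
    return umr_minimum(a, axis, None, out, keepdims, initial, where)
ValueError: zero-size array to reduction operation minimum which has no identity
```

The force keeps growing with almost no advance on both axes, tilt is under 0.01 rad and the grip reads 80 N. The bracket is held in the corner, so I'm handing in.

```bash
python3 -c "
from h import *
print(finish_job())"
```

```text
the job is handed in; nothing more can be done
None
```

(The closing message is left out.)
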